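# Put the loupe away and snap its case shut

## Task

Put the small square folding loupe away: set it down (do not drop it) inside the open hinged case, swing the case's lid over it, and press the edge of the lid that is far from the hinge down past the spring catch until it clicks and stays shut by itself. The catch and hinge are delicate: feel for the click and stop there, never pushing on the lid or the catch with more than 25 N. Leave the other things on the bench where they are.

Things in the scene. Friction and masses are not known exactly. Their poses are not given: they have to be found in the camera images.
- loupe: folded linen loupe, a flat black square 42 x 42 x 10 mm, 50 g, lying on the bench; origin at the centre of its underside, z up, x and y across its sides. It can be gripped across either pair of sides (42 mm).
- case: grey open-topped instrument case fixed to the bench, 120 (x) x 150 (y) x 50 mm, walls 4 mm, with a hinged lid. Origin at the centre of its underside; z up, +x towards the hinge side, -x towards the side with the spring catch. Inside 112 x 142 mm, padded floor 22 mm above the bench, rim 50 mm.
- case_floor (a point): centre of the case's padded floor, 22 mm above the bench; axes as the case
- case_hinge (a point): middle of the lid's hinge axis, at x 62, z 54 mm in the case frame; the axis runs along the case's y
- catch_place (a point): nominal place of the catch's hook, x -68, y 0, z 50 mm in the case frame. The catch, 60 mm wide, reaches 79 mm out from the case origin: a rigid rest the lid lands on and a sprung steel tongue 36 mm wide, top 60 mm above the bench, hook pointing inward. It was screwed on by hand, 4 mm too low to 7 mm too high, differently every time; this point does not show it.
- pin_place (a point): top of the 6 mm sprung lift pin, when it is out, in the inner corner of the case at x -48, y -62 mm, 72 mm above the bench, in an 11 mm wide guide. It gives 24 mm and pushes the lid up with 4 to 6 N.
- case_lid (a joint): lid angle, rad: 0 = level, grows as it opens, 1.57 upright, stop at 2.15; the friction hinge (0.09 N m) holds it where left. Not caught, the pin keeps it at about 0.16 (or above); caught, it rests at -0.03 to 0.085. Pressed at its far edge it resists with 3 to 7 N (pin), then 9 to 18 N as the tongue is forced aside; then the force drops (the click), 1 to 3 mm before the rigid rest.
- lid_edge (a point): point to press: on the lid's outer face (upper when closed), 113 mm from the hinge axis, 14 mm from the free edge, among four thumb ribs; moves with the lid; z = outward normal, -x points from hinge to free edge. Lid: plate 127 mm (hinge axis to free edge) x 160 x 4 mm, 110 g, outer face 4 mm above the hinge axis when closed, 12 mm skirt on the inner side.
- spool0: spool of cream thread, upright cylinder 33 mm across and 40 mm high; loose bystander; origin at the centre of its underside
- spool1: spool of brown thread, upright cylinder 33 mm across and 40 mm high; loose bystander; origin at the centre of its underside
Things that resemble listed ones, but are neither listed nor needed, are in the scene too. Leave any green look-alike of the loupe alone.

How it is judged:
By the outcome, as a careful person would: the job done as asked, in the order asked, and still so for the second after the job is handed in, with the robot touching nothing.
It also fails if it takes over 67 s, if anything falls off the work surface, if the arm or the gripper's body presses on something with over 40 N, if the wrist force passes 120 N, or if a joint passes its speed limit or range.

## Robot

A 7-joint arm with a two-finger parallel gripper is mounted at the origin on the work surface; the furniture and walls round the work are solid. World frame = base frame: x ahead of the robot, y to its left, z up, the work surface at z = 0. Lengths are in m, angles in rad, forces in N, time in s.
With the tool pointing down it reaches from about 0.425 to 0.925 m from the base axis. Payload 6.8 kg.
Tool frame: the origin (TCP) lies at the very end of the fingers, on their centre line; the grasp point (between the pads) lies 19 mm behind it; z points along the fingers, y is the line along which they close (so a half turn about z gives the same grasp; the last joint's range is limited). The gripper opens to 85 mm and grips with 20 to 120 N. Pads are 22 mm wide; open, the fingers measure 114 mm over their backs; the gripper's body (76 mm by 85 mm) begins 54 mm behind the grasp point. The pads swing forward as they close: fully open they stand 13 mm farther back than shut.
Start: joints at [-1.372, 0.477, 0.022, 1.555, -0.011, 1.109, -0.083], TCP at [0.204, 0.643, 0.231] pointing down, gripper open.
Joint ranges: [-2.96, 2.96], [-0.34, 2.1], [-1.41, 1.46], [0.24, 2.44], [-1.37, 4.51], [0.17, 1.92], [-2.96, 2.96]. Speed limits (rad/s): [2.39, 2.39, 3.14, 3.14, 3.14, 3.14, 3.14].

## Interface

Orientations are given as a 3x3 rotation matrix whose columns are the frame's x, y, z axes.
In Python, from station import env, optics, ticket gives the robot as it stands.
- The arm moves only by the tool apply_moves, never from a script. Its arguments are lists of equal length, an entry for each row: "translation": the shift along the world's x, y, z in mm, a list of three; "turn": the turn about the world's z in rad. In form: {"translation": [[x, y, z], ...], "turn": [turn, ...]}. A call has 1 to 8 rows; each row shifts and turns the commanded pose from where the row before left it; what a row does not reach is not made up. A row lasts 1/8 s, in which the tool goes at most 62.5 mm and 10.7 degrees, less where a joint would pass 70% of its speed; a pose out of reach is approached as far as the arm can. A call is refused whole if a number of a shift passes 62.5 or a number of a turn 0.188, either way. A call with a gripper value outside its range is refused whole. "jaw" is the finger opening in mm, from 0 to 85.4, set as the call begins (left out, the last holds). The fingers move at their own pace and stop on an object; the grip force is fixed at half the most. Time passes only in rows, so rows that do not move let the fingers close. It gives the time, the measured TCP pose, the force, the opening and the grip force at its end, in the units of the state.
- env.get_state(): the state, without advancing time (a new reading comes with each control period).
- optics.snapshot(name): name is "scene" or "side" or "wrist"; returns the picture (384x512x3 uint8, blue, green, red); there is no depth.
- optics.get_calibration(name): a dict with "camera_matrix" (3x3 intrinsics, pixels), "k1" (the pictures are not rectified: a ray, as slopes to the right and down, at radius r is drawn at 1 + k1 r^2 times it, then the intrinsics apply), "cam_to_world" (4x4, takes a point from camera to world coordinates); the wrist camera has in their place "tool_from_camera" (4x4, takes a point from camera to tool coordinates, whose origin is the TCP and whose axes are the flange's). Camera axes: x right, y up, looking along -z (the intrinsics and any distortion apply to the point x, -y, -z); pixel columns grow to the right and rows downward; lengths in m; the calibration is good to about 2 mm. A picture is of the moment at which its call begins: read the wrist's pose just before it. get_calibration takes no time and is no camera call.
- ticket.job_done(): hands the job in; it is judged then, once.
The state is a dict: "t": time; "joint_positions": joint angles; "dq": joint speeds; "joint_torque": joint torques, N m; "eef_pos": TCP position; "tool_rot": TCP orientation; "contact_force": force on the tool from outside, world axes, zero at the start; "wrist_torque": the same for the moment, N m; "width": opening from 0.0 (shut) to 1.0 (fully open); "grip_force": force on a finger pad.
Only numpy, scipy, OpenCV 4.12 (cv2) and the standard library are available. Lean on these libraries where they do the work, as an engineer would, in place of code of your own. Each camera call takes 0.05 s, during which the arm holds its last target. There are 200 camera calls.

## Working session

There is one attempt and no reset: what is moved stays moved. The work goes in short steps, Python scripts to look and compute and a tool call to move; the robot and the scene stay as the last step left them, time stands still between calls to the robot, and variables do not carry over. Pictures are saved under pics/ and viewed, at most 10 in all, crops included, and the job is handed in when it is done.

Besides the shell and the picture viewer there is one more tool, called after "Call:" as name([rows], argument=value, ...), one row to a line, values as JSON. apply_moves: Moves the arm, as the interface text tells. Its arguments: {"type":"object","properties":{"translation":{"type":"array","items":{"type":"array","items":{"type":"number"}}},"turn":{"type":"array","items":{"type":"number"}},"jaw":{"type":"number"}},"required":["translation","turn"]}

```bash
mkdir -p pics; ls; cat > h.py <<'E'
import numpy as np, cv2
from station import env, optics, ticket
def snap(n,f):
    s=env.get_state(); im=optics.snapshot(n); cv2.imwrite('pics/'+f,im); return s,im
def cam(n,s=None):
    c=optics.get_calibration(n); K=np.array(c['camera_matrix'])
    if n=='wrist':
        T=np.eye(4);T[:3,:3]=s['tool_rot'];T[:3,3]=s['eef_pos'];T=T@np.array(c['tool_from_camera'])
    else: T=np.array(c['cam_to_world'])
    return K,c['k1'],T
def ray(n,uv,s=None):
    K,k1,T=cam(n,s)
    d=np.linalg.solve(K,[uv[0],uv[1],1.]);d=d[:2]/d[2];rd=np.hypot(*d);r=rd
    for _ in range(30): r=rd/(1+k1*r*r)
    d=d*(r/rd if rd>0 else 1)
    return T[:3,3],T[:3,:3]@np.array([d[0],-d[1],-1])
def atz(n,uv,z,s=None):
    o,d=ray(n,uv,s);return o+d*(z-o[2])/d[2]
def proj(n,p,s=None):
    K,k1,T=cam(n,s);q=T[:3,:3].T@(np.array(p)-T[:3,3]);a=np.array([q[0],-q[1]])/-q[2];a=a*(1+k1*(a@a))
    return (K@[a[0],a[1],1])[:2]
E
python3 - <<'E'
from h import *
s,a=snap('scene','a.png');_,b=snap('side','b.png');_,c=snap('wrist','c.png')
cv2.imwrite('pics/s0.png',cv2.resize(a,(800,600)))
cv2.imwrite('pics/s1.png',cv2.resize(b,(800,600)))
print(s)
for n in('scene','side'): print(cam(n))
print(optics.get_calibration('wrist'))
E
```

```text
pics
{'t': 0.0, 'joint_positions': array([-1.37208144,  0.47778702,  0.02233955,  1.55647631, -0.01149671,
        1.10930936, -0.08308781]), 'dq': array([ 0.0012545 , -0.00058414,  0.00104751, -0.00013236, -0.00135439,
        0.00022183, -0.00081071]), 'joint_torque': array([-6.05733239e-04, -5.96450937e+01,  1.60791378e+00, -2.81195766e+01,
        1.25394834e-02,  9.42793937e-03, -3.56890155e-05]), 'eef_pos': array([0.20369881, 0.64289244, 0.230324  ]), 'tool_rot': array([[-9.53311032e-01,  3.01989894e-01, -4.23577146e-04],
       [ 3.01990159e-01,  9.53309338e-01, -1.80274635e-03],
       [-1.40611132e-04, -1.84649412e-03, -9.99998285e-01]]), 'contact_force': array([ 0.55756928, -0.52304069,  0.04741487]), 'wrist_torque': array([-0.0684923 , -0.0232034 , -0.02729523]), 'grip_force': 0.0, 'width': 0.9961162816928766}
(array([[442.94333369,   0.        , 263.63503444],
       [  0.        , 442.94333369, 198.95896863],
       [  0.        ,   0.        ,   1.        ]]), -0.08446257071788708, array([[-0.87294475,  0.42578569, -0.23806304,  0.28029934],
       [-0.48769138, -0.7729
[... 445 characters left out ...]
0.62119551],
       [-0.02693917,  0.90345756,  0.42783025,  0.43693188],
       [ 0.        ,  0.        ,  0.        ,  1.        ]]))
{'camera_matrix': array([[338.27102194,   0.        , 253.42244633],
       [  0.        , 338.27102194, 192.28257546],
       [  0.        ,   0.        ,   1.        ]]), 'k1': -0.012579202840938813, 'tool_from_camera': array([[-1.21804928e-04,  9.64828119e-01,  2.62881504e-01,
         6.69120524e-02],
       [ 9.99999827e-01, -3.39519791e-05,  5.87955898e-04,
         8.28482065e-04],
       [ 5.76201730e-04,  2.62881530e-01, -9.64827948e-01,
        -1.43454431e-01],
       [ 0.00000000e+00,  0.00000000e+00,  0.00000000e+00,
         1.00000000e+00]])}
```

View pics/s0.png

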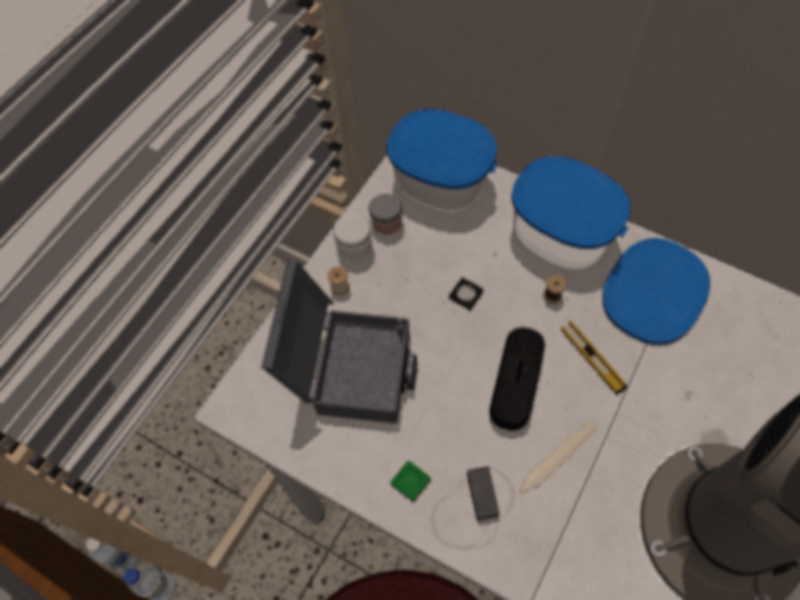

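View pics/s1.png

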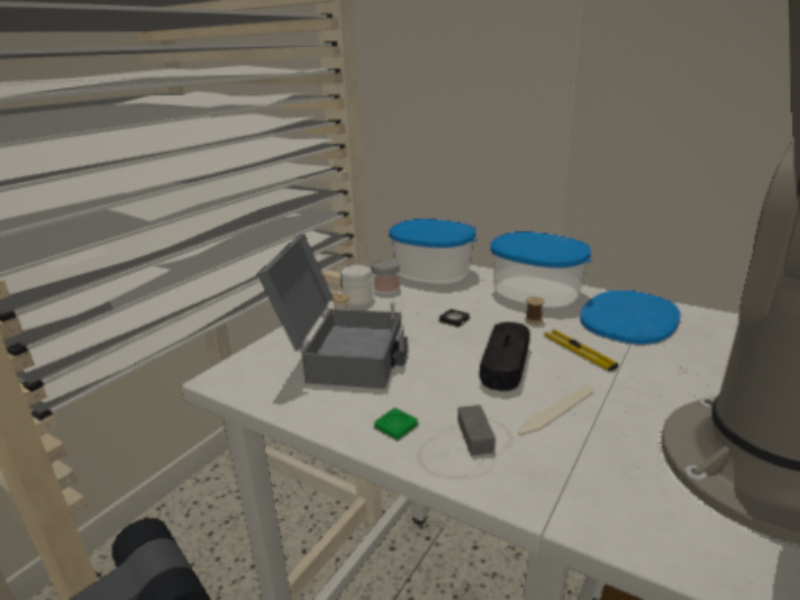

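The scene view shows the black loupe with a lens at about (466,293) in the 800x600 picture. The only look-alike is the green square at (411,481), which I exclude by colour. The case is at about (362,367), with its hinge on the left and the catch at (410,372). The spools are at (338,280) and (555,290). Next I'll enlarge the loupe and the case to confirm.

```bash
python3 - <<'E'
from h import *
a=cv2.imread('pics/a.png')
c1=cv2.resize(a[160:290,160:325],None,fx=4.6,fy=4.6,interpolation=cv2.INTER_CUBIC)
c1=cv2.convertScaleAbs(c1,alpha=1.8,beta=15)
print(c1.shape);cv2.imwrite('pics/c1.png',c1)
f=1.5625
print('loupe',atz('scene',(466/f,293/f),.01),'green',atz('scene',(411/f,481/f),.01))
for p in [(322,312),(408,322),(402,420),(315,415)]: print(p,atz('scene',(p[0]/f,p[1]/f),.05))
for p in [(338,272),(555,282)]: print(atz('scene',(p[0]/f,p[1]/f),.04))
g=cv2.cvtColor(a,cv2.COLOR_BGR2GRAY)[170:206,280:317]
m=(g<60).astype(np.uint8);cs,_=cv2.findContours(m,0,2);c=max(cs,key=cv2.contourArea)
r=cv2.boxPoints(cv2.minAreaRect(cv2.convexHull(c)))+[280,170];print(r)
P=np.array([atz('scene',q,.008) for q in r]);print(P,P.mean(0),np.linalg.norm(np.diff(P,axis=0),axis=1))
E
```

```text
(598, 759, 3)
loupe [ 0.47897965 -0.15005873  0.01      ] green [0.40876327 0.15438932 0.01      ]
(322, 312) [0.64535144 0.00486785 0.05      ]
(408, 322) [ 0.52369719 -0.0429072   0.05      ]
(402, 420) [0.45607157 0.09440575 0.05      ]
(315, 415) [0.56594639 0.14715656 0.05      ]
[ 0.66575889 -0.07109143  0.04      ]
[ 0.36041989 -0.21845059  0.04      ]
[[286.92307711 189.61538506]
 [295.53845978 176.69230604]
 [308.92307663 185.61538124]
 [300.30769348 198.53845978]]
[[ 0.50126536 -0.13225712  0.008     ]
 [ 0.49963796 -0.17578572  0.008     ]
 [ 0.45854483 -0.16884276  0.008     ]
 [ 0.46079948 -0.12589382  0.008     ]] [ 0.48006191 -0.15069486  0.008     ] [0.04355902 0.04167554 0.04300808]
```

View pics/c1.png

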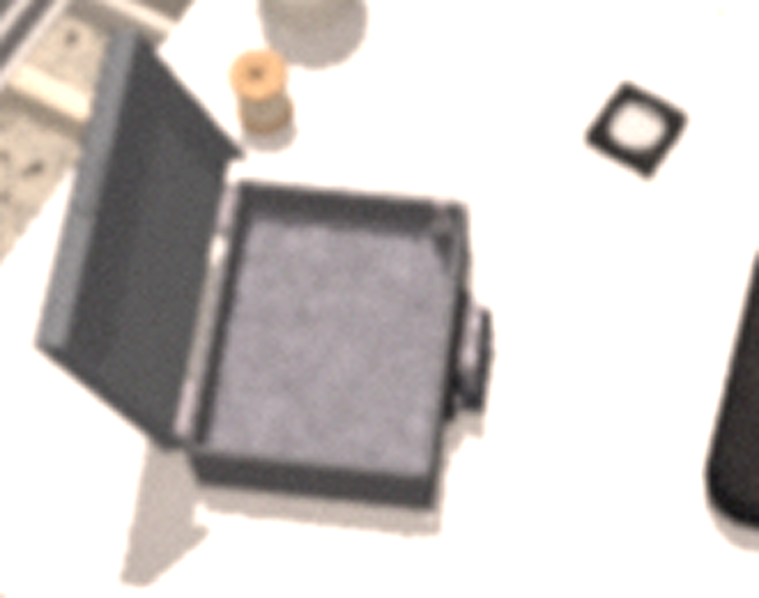

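The crop confirms the loupe: black frame with a glass lens, centred at crop (637,130). In the case, the rim corners are at about (240,185), (465,205), (438,473) and (200,450), the catch is at (478,360), and the pin corner is at (443,225).

```bash
cat > fit.py <<'E'
from h import *
from scipy.optimize import least_squares
def W(p,q): 
    c,s=np.cos(p[2]),np.sin(p[2]); return np.array([p[0]+c*q[0]-s*q[1],p[1]+s*q[0]+c*q[1],q[2]])
if __name__=='__main__':
    obs=[((240,183),(.06,-.075,.05)),((466,204),(-.06,-.075,.05)),((440,474),(-.06,.075,.05)),((437,506),(-.06,.075,.0))]
    f=lambda p:np.concatenate([proj('scene',W(p,q))-(np.array(u)/4.6+160) for u,q in obs])
    r=least_squares(f,[.55,.05,.4]);print(r.x,r.fun.round(2))
    a=cv2.imread('pics/b.png')
    b=cv2.resize(a[140:260,150:280],None,fx=5,fy=5,interpolation=cv2.INTER_CUBIC)
    b=cv2.convertScaleAbs(b,alpha=1.6,beta=15)
    for q in [(.06,-.075,.05),(-.06,-.075,.05),(-.06,.075,.05),(.06,.075,.05),(-.06,.075,0),(.06,.075,0),(.062,0,.054),(-.048,-.062,.072),(-.079,0,.05)]:
        u=(proj('side',W(r.x,q))-[150,140])*5; cv2.circle(b,tuple(int(v) for v in u),3,(0,0,255),-1)
    for th in np.arange(1.4,2.2,.1):
        q=W(r.x,(.062-.127*np.cos(th)-.004*-np.sin(th)*-1*-1,-.08,.054+.127*np.sin(th)+.004*np.cos(th)))
        u=(proj('side',q)-[150,140])*5; cv2.circle(b,tuple(int(v) for v in u),3,(0,255,0),-1)
    cv2.imwrite('pics/c2.png',b)
E
python3 fit.py
```

```text
[0.55081907 0.04193505 0.41272559] [-0.97 -0.87  0.64 -1.33 -0.47  0.71  0.8   1.2 ]
```

View pics/c2.png

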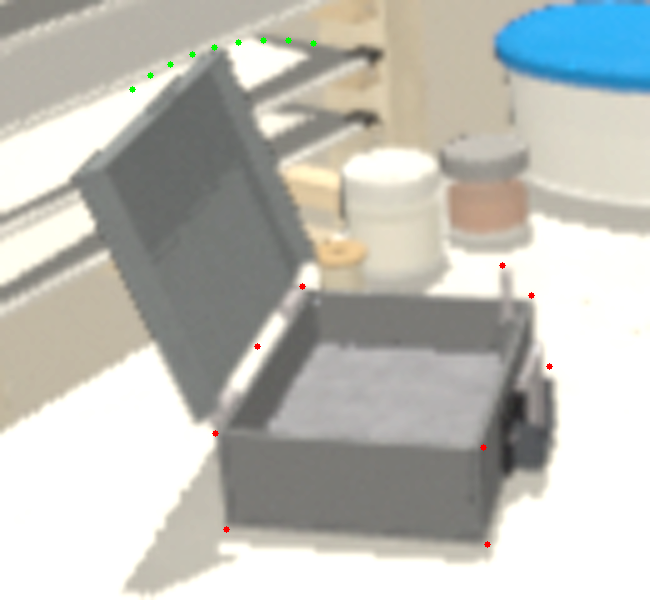

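Fit agrees with the side view to within 1–2 mm, and the lid is at about 1.77 rad. I'll move above the loupe now.

Call:
apply_moves([
  [25, -30, 0],
  [35, -45, 0],
  [35, -45, 0],
  [35, -45, 0],
  [35, -45, 0],
  [35, -45, 0],
  [35, -45, 0],
  [35, -45, 0],
], turn=[0, 0, 0, 0, 0.05, 0.05, 0.05, 0.05], jaw=75)

```text
t: 1.15
eef_pos: [0.4747, 0.2969, 0.2313]
tool_rot: [[-0.994, 0.105, -0.0], [0.105, 0.994, 0.0], [0.0, 0.0, -1.0]]
contact_force: [1.4, 0.7, -0.5]
width: 0.877
grip_force: 0.0
```

Call:
apply_moves([
  [8, -55, 0],
  [0, -55, 0],
  [0, -55, 0],
  [0, -55, 0],
  [0, -55, 0],
  [0, -55, 0],
  [0, -55, 0],
  [0, -55, -10],
], turn=[0, 0, 0, 0, 0, 0, 0, 0])

```text
t: 2.15
eef_pos: [0.4822, -0.1432, 0.2219]
tool_rot: [[-0.994, 0.106, 0.002], [0.106, 0.994, 0.0], [-0.002, 0.0, -1.0]]
contact_force: [0.7, -0.1, 0.5]
width: 0.882
grip_force: 0.0
```

Call:
apply_moves([
  [0, -10, -30],
  [0, 0, 0],
  [0, 0, 0],
], turn=[0, 0, 0])

```text
t: 2.52
eef_pos: [0.4823, -0.1505, 0.1919]
tool_rot: [[-0.994, 0.105, 0.0], [0.105, 0.994, 0.0], [-0.0, 0.0, -1.0]]
contact_force: [0.0, 0.2, 0.9]
width: 0.881
grip_force: 0.0
```

```bash
python3 - <<'E'
from h import *
s,a=snap('wrist','w1.png');print(s['eef_pos'],np.arctan2(s['tool_rot'][1,1],s['tool_rot'][0,1]),s['contact_force'])
u0=proj('wrist',(.480,-.151,.01),s);print(u0)
b=cv2.convertScaleAbs(cv2.resize(a,(800,600)),alpha=1.5)
g=cv2.cvtColor(a,cv2.COLOR_BGR2GRAY);m=(cv2.medianBlur(g,5)<60).astype(np.uint8)
cs,_=cv2.findContours(m,0,2)
for c in cs:
    if cv2.contourArea(c)>800:
        r=cv2.minAreaRect(c);q=cv2.boxPoints(r);P=np.array([atz('wrist',v,.01,s) for v in q])
        print(cv2.contourArea(c),r[0],P.mean(0),np.linalg.norm(np.diff(P,axis=0),axis=1),[np.arctan2(*(d[1::-1])) for d in np.diff(P,axis=0)])
cv2.imwrite('pics/v5.png',b)
E
```

```text
[ 0.48225571 -0.15054301  0.19186221] 1.4652791510083834 [0.00669559 0.22363995 0.90552197]
[251.91549398 168.52806368]
1677.0 (248.5150604248047, 168.4672393798828) [ 0.47993219 -0.15433968  0.01      ] [0.040615   0.04193815 0.0419822 ] [np.float64(1.497394688510584), np.float64(-0.06143844313205798), np.float64(-1.6430413632985879)]
47314.5 (255.50003051757812, 257.9999694824219) [ 0.59238895 -0.15919606  0.01      ] [0.48970785 0.30101738 0.61002202] [np.float64(1.4652036113870952), np.float64(0.09720906685693496), np.float64(-1.676353335715852)]
7407.5 (347.5, 32.0) [ 0.36701911 -0.05348414  0.01      ] [0.16077258 0.05296345 0.16798288] [np.float64(1.4687780816664566), np.float64(0.032097662842102276), np.float64(-1.673919098200434)]
1346.0 (69.45100402832031, 101.21603393554688) [ 0.40525166 -0.31479462  0.01      ] [0.02913126 0.18596538 0.03393885] [np.float64(1.5268283523059627), np.float64(-0.15160842301194438), np.float64(-1.5959058507386867)]
```

View pics/v5.png

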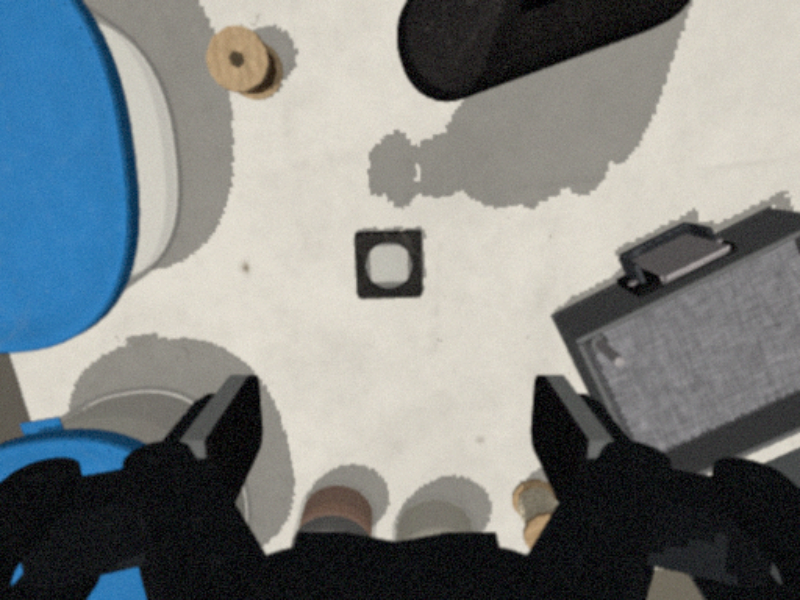

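The wrist view shows the loupe at (390,263), square with the tool. I'll descend with the jaw part closed and feel for the bench.

Call:
apply_moves([
  [-2, -3, -30],
  [0, 0, -40],
  [0, 0, -40],
  [0, 0, -35],
  [0, 0, -20],
  [0, 0, -13],
  [0, 0, 0],
  [0, 0, 0],
], turn=[0.035, 0, 0, 0, 0, 0, 0, 0], jaw=54)

```text
t: 3.58
eef_pos: [0.4807, -0.1545, 0.0142]
tool_rot: [[-0.997, 0.071, 0.002], [0.071, 0.997, -0.0], [-0.002, -0.0, -1.0]]
contact_force: [-0.1, 0.3, 1.1]
width: 0.634
grip_force: 0.0
```

Call:
apply_moves([
  [0, 0, -4],
  [0, 0, -3],
  [0, 0, 0],
  [0, 0, 0],
], turn=[0, 0, 0, 0])

```text
t: 4.08
eef_pos: [0.4799, -0.1546, 0.0063]
tool_rot: [[-0.997, 0.072, -0.0], [0.072, 0.997, 0.0], [0.0, 0.0, -1.0]]
contact_force: [0.6, -0.2, 0.5]
width: 0.633
grip_force: 0.0
```

Call:
apply_moves([
  [0, 0, -3],
  [0, 0, 0],
], turn=[0, 0])

```text
t: 4.32
eef_pos: [0.4797, -0.1545, 0.0031]
tool_rot: [[-0.997, 0.072, -0.0], [0.072, 0.997, 0.0], [0.0, 0.0, -1.0]]
contact_force: [-0.2, 0.3, 0.4]
width: 0.634
grip_force: 0.0
```

Call:
apply_moves([
  [0, 0, -3],
  [0, 0, 0],
], turn=[0, 0])

```text
t: 4.58
eef_pos: [0.4797, -0.1545, 0.0001]
tool_rot: [[-0.997, 0.072, -0.0], [0.072, 0.997, 0.0], [0.0, 0.0, -1.0]]
contact_force: [0.9, 0.6, -0.5]
width: 0.631
grip_force: 0.0
```

Call:
apply_moves([
  [0, 0, 0],
  [0, 0, 0],
  [0, 0, 0],
  [0, 0, 0],
], turn=[0, 0, 0, 0], jaw=30)

```text
t: 5.08
eef_pos: [0.4799, -0.1545, 0.0006]
tool_rot: [[-0.997, 0.072, 0.0], [0.072, 0.997, 0.0], [-0.0, 0.0, -1.0]]
contact_force: [-1.2, 0.5, 4.8]
width: 0.467
grip_force: 60.8
```

Call:
apply_moves([
  [0, 0, 15],
  [0, 0, 45],
  [0, 0, 50],
  [14, 38, 10],
  [14, 38, 0],
  [14, 40, 0],
  [14, 40, 0],
  [15, 40, 0],
], turn=[0, 0, 0, 0.1, 0.1, 0.1, 0.1, 0.085])

```text
t: 6.08
eef_pos: [0.5512, 0.0427, 0.1212]
tool_rot: [[-0.915, -0.404, 0.001], [-0.404, 0.915, -0.0], [-0.001, -0.0, -1.0]]
contact_force: [1.2, 0.6, -0.1]
width: 0.471
grip_force: 60.8
```

Call:
apply_moves([
  [0, 0, 0],
  [0, 0, 0],
], turn=[0, 0])

```text
t: 6.32
eef_pos: [0.5506, 0.0408, 0.1207]
tool_rot: [[-0.916, -0.401, -0.0], [-0.401, 0.916, -0.001], [0.0, -0.001, -1.0]]
contact_force: [0.8, 0.1, -1.4]
width: 0.467
grip_force: 60.8
```

```bash
python3 - <<'E'
from h import *
s,a=snap('wrist','w2.png');print(s['eef_pos'],np.arctan2(s['tool_rot'][1,1],s['tool_rot'][0,1]),s['contact_force'],s['width'],s['grip_force'])
from fit import W
p=(.55082,.04194,.41273)
b=cv2.convertScaleAbs(cv2.resize(a,(800,600)),alpha=1.5)
for q in [(.06,-.075,.05),(-.06,-.075,.05),(-.06,.075,.05),(-.048,-.062,.072),(-.068,0,.05),(-.079,0,.05)]:
    u=proj('wrist',W(p,q),s)*1.5625;print(q,u.round());cv2.circle(b,tuple(int(v) for v in u),3,(0,0,255),-1)
cv2.imwrite('pics/v6.png',b)
E
```

```text
[0.55056572 0.04079031 0.12071046] 1.9831300193551054 [ 0.77611699  0.1176572  -1.42515511] 0.4672532650442366 60.798411816358566
(0.06, -0.075, 0.05) [232. 446.]
(-0.06, -0.075, 0.05) [207. 175.]
(-0.06, 0.075, 0.05) [586. 175.]
(-0.048, -0.062, 0.072) [225. 211.]
(-0.068, 0, 0.05) [396. 154.]
(-0.079, 0, 0.05) [396. 125.]
```

View pics/v6.png

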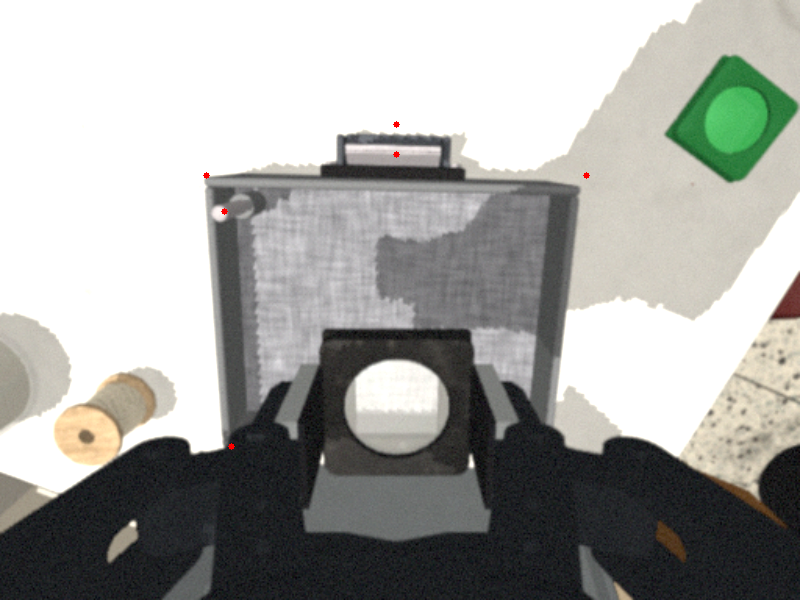

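The wrist view shows the loupe held squarely between the pads and the case below it. The rim corners at (209,182) and (580,188) put the case about 3–4 mm farther toward +x than my fit. The loupe is well inside, so I'll lower it.

Call:
apply_moves([
  [3, 1, -25],
  [0, 0, -30],
  [0, 0, -20],
  [0, 0, -12],
  [0, 0, -6],
  [0, 0, -3],
  [0, 0, 0],
], turn=[0, 0, 0, 0, 0, 0, 0])

```text
t: 7.25
eef_pos: [0.5542, 0.0425, 0.0247]
tool_rot: [[-0.916, -0.401, 0.001], [-0.401, 0.916, 0.0], [-0.001, -0.0, -1.0]]
contact_force: [-0.1, 0.5, -0.8]
width: 0.469
grip_force: 60.8
```

Call:
apply_moves([
  [0, 0, -2],
  [0, 0, 0],
], turn=[0, 0])

```text
t: 7.5
eef_pos: [0.5544, 0.0426, 0.0227]
tool_rot: [[-0.916, -0.402, 0.001], [-0.402, 0.916, 0.0], [-0.001, -0.0, -1.0]]
contact_force: [-0.0, 0.8, 1.7]
width: 0.473
grip_force: 60.9
```

Call:
apply_moves([
  [0, 0, -1],
  [0, 0, 0],
], turn=[0, 0])

```text
t: 7.75
eef_pos: [0.5544, 0.0426, 0.0226]
tool_rot: [[-0.916, -0.401, 0.001], [-0.401, 0.916, 0.001], [-0.001, 0.0, -1.0]]
contact_force: [-3.7, 0.5, 13.1]
width: 0.468
grip_force: 62.1
```

It's down on the floor. Release to a modest opening.

Call:
apply_moves([
  [0, 0, 1],
  [0, 0, 0],
  [0, 0, 0],
  [0, 0, 10],
  [0, 0, 25],
  [0, 0, 45],
  [0, 0, 50],
  [0, 0, 50],
], turn=[0, 0, 0, 0, 0, 0, 0, 0], jaw=56)

```text
t: 8.75
eef_pos: [0.5536, 0.0424, 0.2045]
tool_rot: [[-0.916, -0.401, 0.0], [-0.401, 0.916, 0.0], [-0.0, -0.0, -1.0]]
contact_force: [1.0, 0.6, -0.3]
width: 0.655
grip_force: 0.0
```

Call:
apply_moves([
  [0, 0, 20],
  [0, 0, 0],
  [0, 0, 0],
], turn=[0, 0, 0], jaw=0)

```text
t: 9.12
eef_pos: [0.5531, 0.0425, 0.2213]
tool_rot: [[-0.916, -0.402, -0.002], [-0.402, 0.916, -0.0], [0.002, 0.0, -1.0]]
contact_force: [-0.2, 0.7, -1.4]
width: 0.019
grip_force: 0.0
```

```bash
python3 - <<'E'
from h import *
s,a=snap('wrist','w3.png');_,b=snap('side','b3.png')
print(s['eef_pos'],s['contact_force'],s['width'])
b=cv2.resize(b[90:270,60:300],None,fx=1.67,fy=1.67)
a=cv2.resize(a,(400,300))
v=np.zeros((600,800,3),np.uint8);v[:300,:400]=a;v[300:600,:400]=b[:300,:400]
sc=cv2.imread('pics/b.png');_,c=snap('scene','c3.png');v[:384,400:]=c[:, :400]
cv2.imwrite('pics/v7.png',cv2.convertScaleAbs(v,alpha=1.5))
# lid angle from the wrist/side: rack clearance via triangulation left to eye
E
```

```text
[0.55305018 0.04247675 0.22134904] [-0.24756422  0.70809349 -1.38759133] 0.019066149567818828
```

View pics/v7.png

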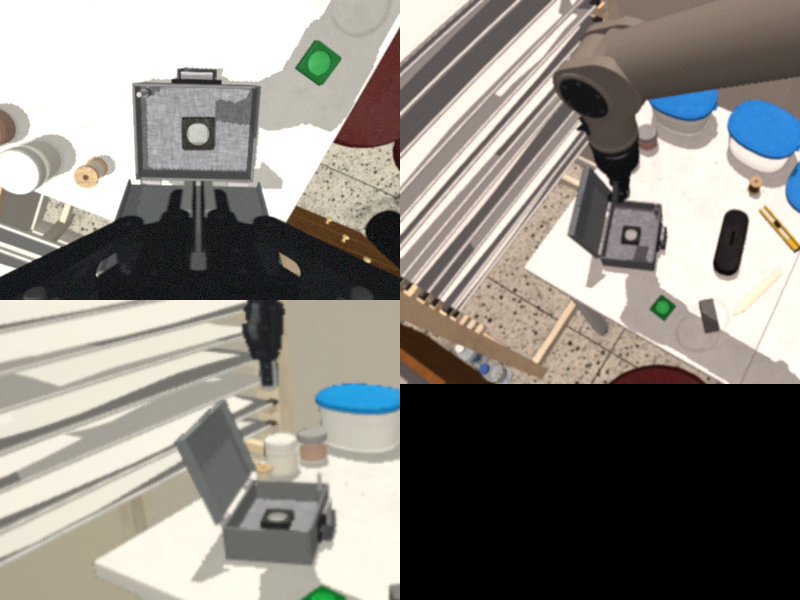

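The loupe lies square in the middle of the case floor: wrist panel (198,133), side panel (277,518). Before going behind the lid I'll check how far away the rack is.

```bash
python3 - <<'E'
from h import *
f=1.5625
def tri(u,v):
    o1,d1=ray('scene',(u[0]/f,u[1]/f));o2,d2=ray('side',(v[0]/f,v[1]/f))
    t=np.linalg.lstsq(np.c_[d1,-d2],o2-o1,rcond=None)[0];a=o1+d1*t[0];b=o2+d2*t[1];return (a+b)/2,np.linalg.norm(a-b)
for u in [(318,55),(325,80),(332,105),(335,145)]:
    for v in [(335,65),(338,110),(338,148),(340,190),(340,228)]:
        p,e=tri(u,v)
        if e<.03: print(u,v,p.round(3),e.round(3))
print('other post')
for u in [(15,438),(45,455),(80,480),(110,505)]:
    for v in [(5,290),(10,340),(20,385),(40,410)]:
        p,e=tri(u,v)
        if e<.03: print(u,v,p.round(3),e.round(3))
print('bench corner',atz('scene',(198/f,417/f),0),atz('scene',(385/f,158/f),0))
E
```

```text
(318, 55) (335, 65) [ 0.686 -0.131  0.417] 0.002
(318, 55) (338, 110) [ 0.741 -0.2    0.34 ] 0.0
(318, 55) (338, 148) [ 0.803 -0.272  0.258] 0.003
(318, 55) (340, 190) [ 0.889 -0.377  0.141] 0.002
(318, 55) (340, 228) [ 0.995 -0.502 -0.001] 0.006
(325, 80) (335, 65) [ 0.658 -0.099  0.417] 0.006
(325, 80) (338, 110) [ 0.707 -0.16   0.344] 0.005
(325, 80) (338, 148) [ 0.76  -0.223  0.268] 0.008
(325, 80) (340, 190) [ 0.834 -0.313  0.16 ] 0.008
(325, 80) (340, 228) [ 0.923 -0.419  0.032] 0.013
(332, 105) (335, 65) [ 0.631 -0.068  0.418] 0.01
(332, 105) (338, 110) [ 0.675 -0.123  0.349] 0.01
(332, 105) (338, 148) [ 0.721 -0.178  0.277] 0.013
(332, 105) (340, 190) [ 0.785 -0.256  0.178] 0.014
(332, 105) (340, 228) [ 0.86  -0.345  0.062] 0.02
(335, 145) (335, 65) [ 0.596 -0.021  0.42 ] 0.008
(335, 145) (338, 110) [ 0.632 -0.066  0.356] 0.007
(335, 145) (338, 148) [ 0.671 -0.111  0.291] 0.01
(335, 145) (340, 190) [ 0.722 -0.173  0.202] 0.011
(335, 145) (340, 228) [ 0.781 -0.242  0.101] 0.015
other post
(15, 438) (5, 290) [0.817 0.379 0.194] 0.012
(15, 438) (10, 340) [0.872 0.378 0.111] 0.02
(45, 455) (5, 290) [0.768 0.384 0.206] 0.01
(45, 455) (10, 340) [0.816 0.384 0.129] 0.005
(45, 455) (20, 385) [0.866 0.381 0.045] 0.007
(80, 480) (10, 340) [0.746 0.395 0.155] 0.028
(80, 480) (20, 385) [0.786 0.393 0.08 ] 0.02
(80, 480) (40, 410) [0.809 0.386 0.028] 0.001
(110, 505) (40, 410) [0.737 0.399 0.065] 0.02
bench corner [0.73217958 0.223751   0.        ] [ 7.36288530e-01 -3.34632687e-01 -1.11022302e-16]
```

The rack face stands at about x 0.77 and the bench edge at 0.735. The spot behind the lid, about (0.664, 0.091), leaves room. I'll go over the lid and down behind it.

Call:
apply_moves([
  [30, 13, 0],
  [30, 13, 0],
  [30, 13, 0],
  [21, 9, 0],
  [0, 0, 0],
], turn=[0, 0, 0, 0, 0])

```text
t: 9.9
eef_pos: [0.6652, 0.0914, 0.2206]
tool_rot: [[-0.915, -0.403, -0.002], [-0.403, 0.915, -0.001], [0.002, 0.0, -1.0]]
contact_force: [-0.8, -0.0, -0.5]
width: 0.001
grip_force: 0.0
```

Call:
apply_moves([
  [0, 0, -20],
  [0, 0, -20],
  [0, 0, -20],
  [0, 0, 0],
], turn=[0, 0, 0, 0])

```text
t: 10.4
eef_pos: [0.663, 0.0902, 0.1596]
tool_rot: [[-0.916, -0.401, -0.005], [-0.401, 0.916, -0.001], [0.005, 0.001, -1.0]]
contact_force: [-0.7, 0.3, 0.7]
width: 0.003
grip_force: 0.0
```

Call:
apply_moves([
  [-10, -4.3, -1.5],
  [-10, -4.3, -1.5],
  [-10, -4.3, -1.5],
  [-10, -4.3, -1.5],
  [-8, -3.6, -1],
  [-8, -3.6, -1],
  [-8, -3.6, -1],
  [-8, -3.6, -2],
], turn=[0, 0, 0, 0, 0, 0, 0, 0])

```text
t: 11.4
eef_pos: [0.5923, 0.0588, 0.1511]
tool_rot: [[-0.916, -0.402, -0.0], [-0.402, 0.916, 0.0], [0.0, 0.0, -1.0]]
contact_force: [1.1, 1.8, -0.5]
width: -0.0
grip_force: 0.4
```

Call:
apply_moves([
  [-8.3, -3.6, -4.5],
  [-8.2, -3.6, -4.5],
  [-8.2, -3.6, -5],
  [-6.4, -2.8, -7],
  [-6.4, -2.8, -7],
  [-6.4, -2.8, -7],
  [0, 0, 0],
], turn=[0, 0, 0, 0, 0, 0, 0])

```text
t: 12.28
eef_pos: [0.5478, 0.0393, 0.1155]
tool_rot: [[-0.916, -0.401, -0.002], [-0.401, 0.916, -0.0], [0.002, 0.0, -1.0]]
contact_force: [-0.2, 0.3, -0.3]
width: 0.001
grip_force: 0.0
```

Call:
apply_moves([
  [-4.3, -1.9, -8],
  [-4.3, -1.9, -9],
  [-4.3, -1.9, -9],
  [0, 0, 0],
], turn=[0, 0, 0, 0])

```text
t: 12.78
eef_pos: [0.5349, 0.0336, 0.0893]
tool_rot: [[-0.916, -0.401, -0.002], [-0.401, 0.916, -0.0], [0.002, 0.0, -1.0]]
contact_force: [0.2, -0.3, 0.6]
width: 0.001
grip_force: 0.0
```

```bash
python3 - <<'E'
from h import *
s,b=snap('side','b4.png');print(s['eef_pos'],s['contact_force'])
v=cv2.resize(b[130:270,150:290],None,fx=4.2,fy=4.2,interpolation=cv2.INTER_CUBIC)
cv2.imwrite('pics/v8.png',cv2.convertScaleAbs(v,alpha=1.6,beta=15))
E
```

```text
[0.5348933  0.03361301 0.08929734] [ 0.18264591 -0.29920962  0.56052143]
```

View pics/v8.png

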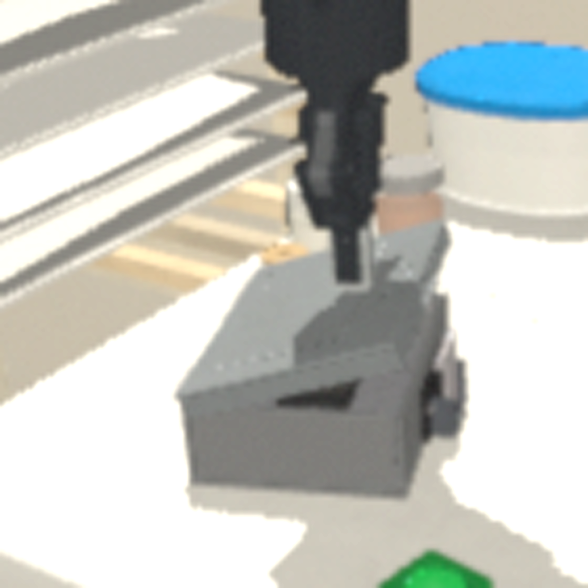

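The lid (side view, free edge near (440,230)–(400,350)) is down to about 0.3 rad with the finger on it at (350,280). I'll reposition over the press point.

Call:
apply_moves([
  [0, 0, 18],
  [-12.5, -5.5, 0],
  [-12.5, -5.5, 0],
  [0, 0, 0],
], turn=[0, 0, 0, 0])

```text
t: 13.32
eef_pos: [0.5091, 0.0221, 0.1078]
tool_rot: [[-0.916, -0.401, -0.002], [-0.401, 0.916, -0.0], [0.002, 0.001, -1.0]]
contact_force: [0.5, -0.2, 0.5]
width: 0.002
grip_force: 0.0
```

Call:
apply_moves([
  [0, 0, -7],
  [0, 0, -6],
  [0, 0, -6],
  [0, 0, 0],
], turn=[0, 0, 0, 0])

```text
t: 13.82
eef_pos: [0.5107, 0.023, 0.0886]
tool_rot: [[-0.916, -0.402, -0.001], [-0.402, 0.916, -0.0], [0.001, 0.0, -1.0]]
contact_force: [0.3, 0.8, -0.1]
width: 0.001
grip_force: 0.0
```

Call:
apply_moves([
  [0, 0, -4],
  [0, 0, -3],
  [0, 0, 0],
], turn=[0, 0, 0])

```text
t: 14.2
eef_pos: [0.5109, 0.023, 0.0821]
tool_rot: [[-0.916, -0.402, -0.0], [-0.402, 0.916, -0.0], [0.0, 0.0, -1.0]]
contact_force: [0.6, -0.6, -0.4]
width: -0.004
grip_force: 0.0
```

Call:
apply_moves([
  [0, 0, -2],
  [0, 0, -1],
  [0, 0, 0],
], turn=[0, 0, 0])

```text
t: 14.58
eef_pos: [0.511, 0.023, 0.0793]
tool_rot: [[-0.916, -0.402, -0.0], [-0.402, 0.916, 0.0], [0.0, 0.0, -1.0]]
contact_force: [1.2, 0.0, 0.5]
width: 0.005
grip_force: 0.0
```

Call:
apply_moves([
  [0, 0, -2],
  [0, 0, 0],
], turn=[0, 0])

```text
t: 14.82
eef_pos: [0.5111, 0.023, 0.0773]
tool_rot: [[-0.916, -0.401, 0.0], [-0.401, 0.916, 0.0], [-0.0, -0.0, -1.0]]
contact_force: [0.1, 0.2, 1.6]
width: -0.001
grip_force: 0.2
```

Call:
apply_moves([
  [0, 0, -1],
  [0, 0, 0],
], turn=[0, 0])

```text
t: 15.08
eef_pos: [0.5111, 0.0229, 0.0764]
tool_rot: [[-0.916, -0.401, -0.0], [-0.401, 0.916, 0.0], [0.0, 0.0, -1.0]]
contact_force: [-1.0, -0.3, 3.0]
width: -0.001
grip_force: 1.5
```

Touching the pin's spring. I'll continue in 1 mm steps.

Call:
apply_moves([
  [0, 0, -1],
  [0, 0, 0],
], turn=[0, 0])

```text
t: 15.32
eef_pos: [0.5109, 0.0229, 0.0753]
tool_rot: [[-0.916, -0.401, -0.0], [-0.401, 0.916, -0.0], [0.0, 0.0, -1.0]]
contact_force: [-1.9, -0.1, 4.1]
width: 0.001
grip_force: 1.9
```

Call:
apply_moves([
  [0, 0, -1],
  [0, 0, 0],
], turn=[0, 0])

```text
t: 15.58
eef_pos: [0.5107, 0.0228, 0.0741]
tool_rot: [[-0.916, -0.401, -0.001], [-0.401, 0.916, -0.0], [0.001, 0.0, -1.0]]
contact_force: [-1.2, -0.9, 3.1]
width: 0.001
grip_force: 1.7
```

Call:
apply_moves([
  [0, 0, -1],
  [0, 0, 0],
], turn=[0, 0])

```text
t: 15.82
eef_pos: [0.511, 0.023, 0.0732]
tool_rot: [[-0.916, -0.401, -0.0], [-0.401, 0.916, -0.0], [0.0, 0.0, -1.0]]
contact_force: [-0.5, -2.0, 3.0]
width: -0.004
grip_force: 1.3
```

Call:
apply_moves([
  [0, 0, -1],
  [0, 0, 0],
], turn=[0, 0])

```text
t: 16.08
eef_pos: [0.511, 0.023, 0.0722]
tool_rot: [[-0.916, -0.402, -0.0], [-0.402, 0.916, -0.0], [0.0, 0.0, -1.0]]
contact_force: [-1.9, -1.0, 3.4]
width: -0.002
grip_force: 1.6
```

Call:
apply_moves([
  [0, 0, -1],
  [0, 0, 0],
], turn=[0, 0])

```text
t: 16.32
eef_pos: [0.511, 0.023, 0.0712]
tool_rot: [[-0.916, -0.402, -0.0], [-0.402, 0.916, -0.0], [0.0, 0.0, -1.0]]
contact_force: [-1.7, -0.2, 3.8]
width: -0.003
grip_force: 1.6
```

Call:
apply_moves([
  [0, 0, -1],
  [0, 0, 0],
], turn=[0, 0])

```text
t: 16.58
eef_pos: [0.511, 0.023, 0.0702]
tool_rot: [[-0.916, -0.402, -0.0], [-0.402, 0.916, -0.0], [0.0, 0.0, -1.0]]
contact_force: [-2.5, -1.6, 3.2]
width: 0.001
grip_force: 1.6
```

Call:
apply_moves([
  [0, 0, -0.7],
  [0, 0, 0],
], turn=[0, 0])

```text
t: 16.82
eef_pos: [0.511, 0.023, 0.0696]
tool_rot: [[-0.916, -0.402, -0.0], [-0.402, 0.916, -0.0], [0.0, 0.0, -1.0]]
contact_force: [-2.3, -2.1, 3.5]
width: 0.004
grip_force: 1.9
```

Call:
apply_moves([
  [0, 0, -0.8],
  [0, 0, 0],
], turn=[0, 0])

```text
t: 17.08
eef_pos: [0.5109, 0.023, 0.0687]
tool_rot: [[-0.916, -0.401, -0.0], [-0.401, 0.916, -0.0], [0.0, 0.0, -1.0]]
contact_force: [-2.8, -1.3, 4.4]
width: 0.002
grip_force: 1.8
```

Call:
apply_moves([
  [0, 0, -0.7],
  [0, 0, 0],
], turn=[0, 0])

```text
t: 17.32
eef_pos: [0.511, 0.023, 0.0681]
tool_rot: [[-0.916, -0.402, -0.0], [-0.402, 0.916, -0.0], [0.0, 0.0, -1.0]]
contact_force: [-2.4, -1.1, 3.4]
width: 0.001
grip_force: 1.9
```

Call:
apply_moves([
  [0, 0, -0.8],
  [0, 0, 0],
], turn=[0, 0])

```text
t: 17.58
eef_pos: [0.511, 0.023, 0.0673]
tool_rot: [[-0.916, -0.402, -0.0], [-0.402, 0.916, 0.0], [0.0, 0.0, -1.0]]
contact_force: [-2.6, -1.1, 3.8]
width: -0.0
grip_force: 1.9
```

Call:
apply_moves([
  [0, 0, -0.7],
  [0, 0, 0],
], turn=[0, 0])

```text
t: 17.82
eef_pos: [0.511, 0.023, 0.0666]
tool_rot: [[-0.916, -0.402, -0.0], [-0.402, 0.916, -0.0], [0.0, 0.0, -1.0]]
contact_force: [-2.4, -0.8, 4.9]
width: -0.001
grip_force: 2.1
```

Call:
apply_moves([
  [0, 0, -0.6],
  [0, 0, 0],
], turn=[0, 0])

```text
t: 18.08
eef_pos: [0.5109, 0.023, 0.066]
tool_rot: [[-0.916, -0.402, -0.0], [-0.402, 0.916, -0.0], [0.0, 0.0, -1.0]]
contact_force: [-2.3, -1.4, 4.4]
width: -0.003
grip_force: 2.1
```

Call:
apply_moves([
  [0, 0, -0.8],
  [0, 0, 0],
], turn=[0, 0])

```text
t: 18.32
eef_pos: [0.511, 0.023, 0.0653]
tool_rot: [[-0.916, -0.402, -0.0], [-0.402, 0.916, -0.0], [0.0, 0.0, -1.0]]
contact_force: [-2.7, -0.8, 4.8]
width: 0.002
grip_force: 2.7
```

Call:
apply_moves([
  [0, 0, -0.7],
  [0, 0, 0],
], turn=[0, 0])

```text
t: 18.58
eef_pos: [0.5109, 0.023, 0.0647]
tool_rot: [[-0.916, -0.401, -0.0], [-0.401, 0.916, 0.0], [0.0, 0.0, -1.0]]
contact_force: [-3.9, -1.5, 8.8]
width: -0.001
grip_force: 4.0
```

The tongue is engaging, so I'll use half-millimetre steps now.

Call:
apply_moves([
  [0, 0, -0.5],
  [0, 0, 0],
], turn=[0, 0])

```text
t: 18.82
eef_pos: [0.5109, 0.0229, 0.0644]
tool_rot: [[-0.916, -0.401, -0.0], [-0.401, 0.916, 0.0], [0.0, 0.0, -1.0]]
contact_force: [-4.1, -2.2, 10.1]
width: -0.003
grip_force: 5.1
```

Call:
apply_moves([
  [0, 0, -0.5],
  [0, 0, 0],
], turn=[0, 0])

```text
t: 19.08
eef_pos: [0.5109, 0.0229, 0.064]
tool_rot: [[-0.916, -0.401, -0.0], [-0.401, 0.916, 0.0], [0.0, 0.0, -1.0]]
contact_force: [-4.7, -1.6, 11.9]
width: -0.001
grip_force: 5.7
```

Call:
apply_moves([
  [0, 0, -0.5],
  [0, 0, 0],
], turn=[0, 0])

```text
t: 19.32
eef_pos: [0.5109, 0.0229, 0.0636]
tool_rot: [[-0.916, -0.401, -0.0], [-0.401, 0.916, 0.0], [0.0, 0.0, -1.0]]
contact_force: [-4.7, -2.2, 12.8]
width: -0.005
grip_force: 6.1
```

Call:
apply_moves([
  [0, 0, -0.5],
  [0, 0, 0],
], turn=[0, 0])

```text
t: 19.58
eef_pos: [0.5108, 0.0229, 0.0631]
tool_rot: [[-0.916, -0.401, -0.0], [-0.401, 0.916, 0.0], [0.0, 0.0, -1.0]]
contact_force: [-5.3, -2.3, 12.8]
width: -0.003
grip_force: 6.2
```

Call:
apply_moves([
  [0, 0, -0.5],
  [0, 0, 0],
], turn=[0, 0])

```text
t: 19.82
eef_pos: [0.5108, 0.0229, 0.0626]
tool_rot: [[-0.916, -0.401, -0.001], [-0.401, 0.916, 0.0], [0.0, 0.0, -1.0]]
contact_force: [-5.5, -1.6, 13.4]
width: 0.006
grip_force: 6.4
```

Call:
apply_moves([
  [0, 0, -0.5],
  [0, 0, 0],
], turn=[0, 0])

```text
t: 20.08
eef_pos: [0.5108, 0.0228, 0.0621]
tool_rot: [[-0.916, -0.401, -0.001], [-0.401, 0.916, 0.0], [0.001, 0.0, -1.0]]
contact_force: [-7.3, -1.7, 14.0]
width: 0.001
grip_force: 6.9
```

Call:
apply_moves([
  [0, 0, -0.5],
  [0, 0, 0],
], turn=[0, 0])

```text
t: 20.32
eef_pos: [0.5107, 0.0229, 0.0616]
tool_rot: [[-0.916, -0.401, -0.001], [-0.401, 0.916, 0.0], [0.001, 0.0, -1.0]]
contact_force: [-6.8, -1.2, 14.2]
width: -0.0
grip_force: 7.0
```

Call:
apply_moves([
  [0, 0, -0.5],
  [0, 0, 0],
], turn=[0, 0])

```text
t: 20.58
eef_pos: [0.5107, 0.0228, 0.0612]
tool_rot: [[-0.916, -0.401, -0.001], [-0.401, 0.916, 0.0], [0.001, 0.0, -1.0]]
contact_force: [-6.4, -1.6, 15.1]
width: -0.001
grip_force: 7.4
```

Call:
apply_moves([
  [0, 0, -0.5],
  [0, 0, 0],
], turn=[0, 0])

```text
t: 20.82
eef_pos: [0.5107, 0.0228, 0.0606]
tool_rot: [[-0.916, -0.401, -0.001], [-0.401, 0.916, 0.0], [0.001, 0.0, -1.0]]
contact_force: [-5.9, -1.2, 13.6]
width: -0.002
grip_force: 7.1
```

Call:
apply_moves([
  [0, 0, -0.5],
  [0, 0, 0],
], turn=[0, 0])

```text
t: 21.08
eef_pos: [0.5106, 0.0228, 0.0597]
tool_rot: [[-0.916, -0.401, -0.001], [-0.401, 0.916, -0.0], [0.001, 0.0, -1.0]]
contact_force: [-5.4, -1.7, 9.5]
width: 0.003
grip_force: 4.6
```

Call:
apply_moves([
  [0, 0, -0.4],
  [0, 0, 0],
], turn=[0, 0])

```text
t: 21.32
eef_pos: [0.5105, 0.0228, 0.0592]
tool_rot: [[-0.916, -0.401, -0.001], [-0.401, 0.916, -0.0], [0.001, 0.0, -1.0]]
contact_force: [-5.5, -1.4, 7.6]
width: -0.003
grip_force: 3.8
```

Call:
apply_moves([
  [0, 0, -0.4],
  [0, 0, 0],
], turn=[0, 0])

```text
t: 21.58
eef_pos: [0.5105, 0.0228, 0.0586]
tool_rot: [[-0.916, -0.401, -0.001], [-0.401, 0.916, -0.0], [0.001, 0.0, -1.0]]
contact_force: [-4.1, -1.8, 5.5]
width: 0.0
grip_force: 2.8
```

Call:
apply_moves([
  [0, 0, -0.4],
  [0, 0, 0],
], turn=[0, 0])

```text
t: 21.82
eef_pos: [0.5111, 0.0231, 0.0582]
tool_rot: [[-0.916, -0.402, 0.0], [-0.402, 0.916, 0.0], [-0.0, -0.0, -1.0]]
contact_force: [-1.2, -0.3, 2.2]
width: -0.004
grip_force: 0.9
```

That's a clear click: the force fell from 15 N to 2 N. I'll back off and check that the lid stays.

Call:
apply_moves([
  [0, 0, 1],
  [0, 0, 1],
  [0, 0, 0],
], turn=[0, 0, 0])

```text
t: 22.2
eef_pos: [0.5115, 0.0232, 0.0604]
tool_rot: [[-0.916, -0.402, 0.001], [-0.402, 0.916, 0.0], [-0.001, -0.0, -1.0]]
contact_force: [-0.6, -0.2, -0.2]
width: 0.003
grip_force: 0.0
```

Call:
apply_moves([
  [0, 0, 10],
  [0, 0, 40],
  [0, 0, 50],
  [0, 0, 40],
  [0, 0, 0],
  [0, 0, 0],
], turn=[0, 0, 0, 0, 0, 0])

```text
t: 22.95
eef_pos: [0.5107, 0.023, 0.2003]
tool_rot: [[-0.916, -0.402, -0.0], [-0.402, 0.916, 0.0], [-0.0, 0.0, -1.0]]
contact_force: [0.1, -0.6, 0.5]
width: -0.0
grip_force: 0.0
```

```bash
python3 - <<'E'
from h import *
from fit import W
s,b=snap('side','b5.png');_,w=snap('wrist','w5.png');print(s['eef_pos'],s['contact_force'])
p=(.554,.043,.405)
v=cv2.convertScaleAbs(cv2.resize(b[150:270,150:280],None,fx=4,fy=4,interpolation=cv2.INTER_CUBIC),alpha=1.6,beta=15)
for th,col in((0.,(0,0,255)),(.16,(0,255,0))):
  for y in(-.08,.08):
    q=W(p,(.062-.127*np.cos(th)+.004*np.sin(th),y,.054+.127*np.sin(th)+.004*np.cos(th)))
    u=(proj('side',q)-[150,150])*4;cv2.circle(v,tuple(int(x) for x in u),3,col,-1)
o=np.zeros((480,800,3),np.uint8);o[:,:520]=v;o[:,520:]=cv2.resize(w[0:300,120:295],(280,480));cv2.imwrite('pics/v9.png',o)
E
```

```text
[0.51071783 0.02304742 0.20030415] [ 0.09070763 -0.63284346  0.4713016 ]
```

View pics/v9.png

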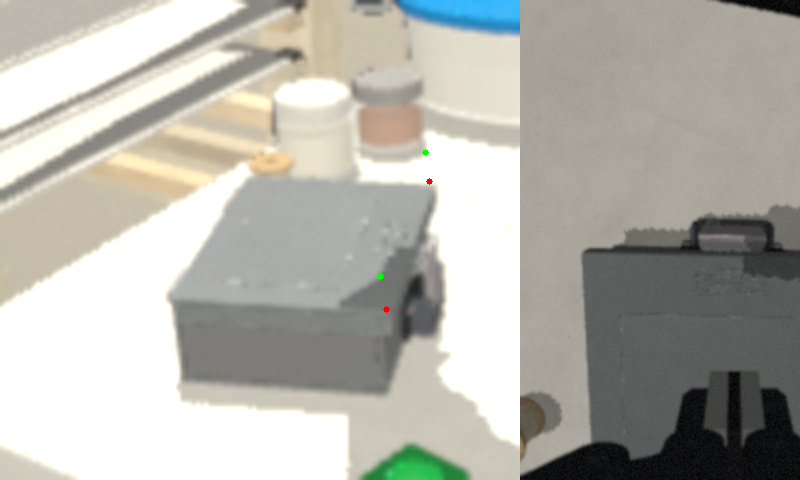

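The picture shows the lid level, with its free edge at (435,185)–(388,308). That matches the closed marks and not the 0.16 rad marks, so it is held shut with the arm well clear.

```bash
python3 -c "
from station import ticket
print(ticket.job_done())"
```

```text
the job is handed in; nothing more can be done
None
```

The loupe is set down in the case and the lid is closed and clicked shut: the push peaked at about 17 N in the readings taken after each step, and the lid stayed level after I backed off. The job was handed in at about 23 s.

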